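# Expose sample jars in the wind-in lamp station

## Robot

A 6-joint arm with a two-finger parallel gripper is mounted at the origin on a cart in front of the work surface, level with it; the furniture and walls round the work are solid. World frame = base frame: x ahead of the robot, y to its left, z up, the work surface at z = 0. Lengths are in m, angles in rad, forces in N, time in s.
With the tool pointing down it reaches from about 0.35 to 0.975 m from the base axis. Payload 4.9 kg.
Tool frame: the origin (TCP) lies at the very end of the fingers, on their centre line; the grasp point (between the pads) lies 19 mm behind it; z points along the fingers, y is the line along which they close (so a half turn about z gives the same grasp; the last joint's range is limited). The gripper opens to 85 mm and grips with 20 to 120 N. Pads are 22 mm wide; open, the fingers measure 114 mm over their backs; the gripper's body (76 mm by 85 mm) begins 54 mm behind the grasp point. The pads swing forward as they close: fully open they stand 13 mm farther back than shut.
Start: joints at [1.066, 0.053, 1.613, -0, 1.476, -0.119], TCP at [0.235, 0.579, 0.231] pointing down, gripper open.
Joint ranges: [-3.01, 3.01], [-1.01, 2.22], [0.06, 2.58], [-1.02, 4.17], [0.09, 2.62], [-3.14, 3.14]. Speed limits (rad/s): [2.57, 2.57, 3.14, 3.14, 3.14, 3.14].

## Interface

Orientations are given as a rotation vector (axis times angle).
In Python, from station import ctrl gives the robot as it stands.
- The arm moves only by the shell command python3 -m crank 'ROWS' [OPENING] [FORCE]. ROWS is text: rows parted by semicolons, each of 4 numbers parted by spaces: the shift along the world's x, y, z in units of 0.5 m (1.0 is 0.5 m), then the turn about the world's z in units of 90 degrees (1.0 is 90 degrees). In form: x y z turn; .... A call has exactly 5 rows; each row shifts and turns the commanded pose from where the row before left it; what a row does not reach is not made up. A row lasts 1/12 s, in which the tool goes at most 41.7 mm and 7.16 degrees, less where a joint would pass 70% of its speed; a pose out of reach is approached as far as the arm can. A call with a number of a shift or a turn outside -1 to 1 is refused whole. A call with a gripper value outside its range is refused whole. OPENING is the opening in per cent of the stroke, from 0 (shut) to 100 (fully open), set as the call begins (- or left out, the last holds). The fingers move at their own pace and stop on an object; FORCE is the grip in N (left out, the last holds). Time passes only in rows, so rows that do not move let the fingers close, or fill a call up. It gives the time, the measured TCP pose, the force, the opening and the grip force at its end, in the units of the state.
- ctrl.get_obs(): the state, without advancing time (a new reading comes with each control period).
- ctrl.get_image(name): name is "scene" or "side" or "wrist"; returns (picture, depth): 400x640x3 uint8, red, green, blue; 400x640 float32, m along the optical axis (not along the pixel's ray), 0 where there is no reading.
- ctrl.get_calibration(name): a dict with "fx", "fy", "cx", "cy" (pixels), "extrinsics" (4x4, takes a point from world to camera coordinates). Camera axes: x right, y down, z forward; pixel columns grow to the right and rows downward; lengths in m; the calibration is good to about 2 mm. A picture is of the moment at which its call begins: read the wrist's pose just before it. get_calibration takes no time and is no camera call; for the wrist camera it gives the pose at the moment of the call.
- ctrl.finish_job(): hands the job in; it is judged then, once.
The state is a dict: "t": time; "q": joint angles; "dq": joint speeds; "effort": joint torques, N m; "tool_pos": TCP position; "tool_rot": TCP orientation; "contact_force": force on the tool from outside, world axes, zero at the start; "wrist_torque": the same for the moment, N m; "opening": finger opening in m; "grip_force": force on a finger pad.
Only numpy, scipy, OpenCV 4.12 (cv2) and the standard library are available. Lean on these libraries where they do the work, as an engineer would, in place of code of your own. Each camera call takes 0.05 s, during which the arm holds its last target. There are 200 camera calls.

## Task

Slide the lamp slider fully to off (towards you), then stand every amber sample jar upright in the wound-out tray of the exposure station. With the lamp still off, wind the tray in under the hood by its handwheel (regripping the rim; do not push the tray itself) until the red pointer lines up with the green flag, and then slide the lamp slider up to the yellow clip. Leave the timer, beaker and marker alone.

Things in the scene. Friction and masses are not known exactly. Their poses are not given: they have to be found in the camera images.
- station: White fixed exposure station; origin on the worktop, x away from the robot, y left. In its frame: tray in the middle; solid lamp hood over x 0.03 to 0.18, y -0.14 to 0.14, z 0.122 to 0.156 (jars in the tray pass beneath), rear panel behind it, so load the tray only when wound out to the near side. Handwheel on a grey gearbox at the right; control strip, 34 mm high, at the left (y 0.13 to 0.25).
- tray_floor (a point): Centre of the inner floor of the aluminium tray, 28 mm above the worktop, axes as the station's. Inside 120 mm along x, 244 mm along y; walls 4 mm thick, 12 mm above the floor. Four jars fit in a row along y at 58 mm pitch. The handwheel moves the tray along x; the gearing holds it against pushing.
- wheel (a joint): Handwheel angle in rad, 0 at the start (tray wound out for loading), growing clockwise seen from above, range -0.05 to 5.8. Each rad clockwise takes the tray 30 mm away from the robot, under the hood; anticlockwise brings it back. Stays where it is left; turning takes about 0.6 N m.
- wheel_rim_centre (a point): On the vertical axis of the dished black handwheel, level with its rim's top (99 mm above the worktop). Plain upright rim, 130 mm outside, 106 mm inside diameter (12 mm thick, its middle 59 mm from the axis), 34 mm above the web; hub 26 mm across, its top 24 mm below the rim's. No crank handle: take the rim from above, a finger inside and one outside, turn, re-grip.
- stage_pointer (a point): Tip of the red pointer bar that juts out at the left of the tray near its front edge, 39 mm above the worktop; it moves with the tray.
- stage_mark (a point): Small green flag on the control strip beside the path of the red pointer, 36 mm above the worktop; axes as the station's; its place along x differs from start to start. The tray is at its set place when red pointer and green flag have the same station x.
- lamp_slider (a joint): Position of the lamp slider in m: 0 at the near end of its track (lamp off, an end stop), growing away from the robot along the station's x up to 0.09. It stays where it is left; sliding takes about 2 N.
- slider_grip (a point): Point in the slider's black upright grip, 56 mm above the worktop. The grip is 12 mm wide across the track (y), 18 mm along it (x), its top 14 mm above this point and its foot (26 x 16 mm) 15 mm below it.
- lamp_mark (a point): Yellow clip on the control strip beside the slider's track, 37 mm above the worktop, 18 mm to the left of the track's middle; axes as the station's; its place along x differs from start to start. The lamp is at its set level when the slider grip's middle (white line) has the same station x.
- jar1_centre (a point): Centre (17 mm above its underside) of a closed squat sample jar of amber glass with a white cap, 46 mm diameter, 34 mm high, 55 to 115 g, standing upright at the left of the station. Three or four such jars are present; None from the start means this one is absent.
- jar2_centre (a point): Centre (17 mm above its underside) of a closed squat sample jar of amber glass with a white cap, 46 mm diameter, 34 mm high, 55 to 115 g, standing upright at the left of the station. Three or four such jars are present; None from the start means this one is absent.
- jar3_centre (a point): Centre (17 mm above its underside) of a closed squat sample jar of amber glass with a white cap, 46 mm diameter, 34 mm high, 55 to 115 g, standing upright at the left of the station. Three or four such jars are present; None from the start means this one is absent.
- jar4_centre (a point): Centre (17 mm above its underside) of a closed squat sample jar of amber glass with a white cap, 46 mm diameter, 34 mm high, 55 to 115 g, standing upright at the left of the station. Three or four such jars are present; None from the start means this one is absent.
- timer: White lab timer 70x62x20 mm lying at the right, origin under its centre; bystander.
- beaker: Small glass beaker 58 mm across, 60 mm high, empty, at the right, origin under its centre; bystander.
- marker: Blue marker pen 14x132x15 mm lying at the right, origin under its centre; bystander.
Mind the look-alikes: they are no part of the job. Leave any purple look-alike of the part that bears jar3_centre alone.

How it is judged:
On the way, in this order (a step that is already met when the one before it is completed fails the run):
1. the lamp slider is fully off (value of joint lamp_slider below 0.005 m), for 0.2 s.
2. every jar stands released in the wound-out tray, lamp off (x of jar1_centre in the frame of tray_floor between -0.05 and 0.05 m and y of jar1_centre in the frame of tray_floor between -0.112 and 0.112 m and z of jar1_centre in the frame of tray_floor between 0.012 and 0.023 m and angle between each of jar1_centre, jar2_centre, jar3_centre, jar4_centre's own z axis and vertical below 0.15 rad and contact force between the fingers and jar1 below 0.1 N and x of jar2_centre in the frame of tray_floor between -0.05 and 0.05 m and y of jar2_centre in the frame of tray_floor between -0.112 and 0.112 m and z of jar2_centre in the frame of tray_floor between 0.012 and 0.023 m and contact force between the fingers and jar2 below 0.1 N and x of jar3_centre in the frame of tray_floor between -0.05 and 0.05 m and y of jar3_centre in the frame of tray_floor between -0.112 and 0.112 m and z of jar3_centre in the frame of tray_floor between 0.012 and 0.023 m and contact force between the fingers and jar3 below 0.1 N and x of jar4_centre in the frame of tray_floor between -0.05 and 0.05 m and y of jar4_centre in the frame of tray_floor between -0.112 and 0.112 m and z of jar4_centre in the frame of tray_floor between 0.012 and 0.023 m and contact force between the fingers and jar4 below 0.1 N and linear speed of each of jar1, jar2, jar3, jar4 below 0.02 m/s and value of joint lamp_slider below 0.005 m and value of joint wheel below 0.5 rad), for 0.2 s.
3. the tray is wound in to the green flag, lamp still off (x of stage_pointer in the frame of stage_mark between -0.004 and 0.004 m and value of joint lamp_slider below 0.005 m), for 0.2 s.
4. the lamp slider is at the yellow clip (x of slider_grip in the frame of lamp_mark between -0.004 and 0.004 m), for 0.2 s.
At the end, for the whole second after the job is handed in: Every jar present stands upright and still inside the tray; the red pointer is within 4 mm of the green flag along the station's x; the lamp slider's middle is within 4 mm of the yellow clip along the station's x (all of step 4 and x of jar1_centre in the frame of tray_floor between -0.05 and 0.05 m and y of jar1_centre in the frame of tray_floor between -0.112 and 0.112 m and z of jar1_centre in the frame of tray_floor between 0.012 and 0.023 m and angle between each of jar1_centre, jar2_centre, jar3_centre, jar4_centre's own z axis and vertical below 0.15 rad and contact force between the fingers and jar1 below 0.1 N and x of jar2_centre in the frame of tray_floor between -0.05 and 0.05 m and y of jar2_centre in the frame of tray_floor between -0.112 and 0.112 m and z of jar2_centre in the frame of tray_floor between 0.012 and 0.023 m and contact force between the fingers and jar2 below 0.1 N and x of jar3_centre in the frame of tray_floor between -0.05 and 0.05 m and y of jar3_centre in the frame of tray_floor between -0.112 and 0.112 m and z of jar3_centre in the frame of tray_floor between 0.012 and 0.023 m and contact force between the fingers and jar3 below 0.1 N and x of jar4_centre in the frame of tray_floor between -0.05 and 0.05 m and y of jar4_centre in the frame of tray_floor between -0.112 and 0.112 m and z of jar4_centre in the frame of tray_floor between 0.012 and 0.023 m and contact force between the fingers and jar4 below 0.1 N and linear speed of each of jar1, jar2, jar3, jar4 below 0.02 m/s and x of stage_pointer in the frame of stage_mark between -0.004 and 0.004 m and velocity of joint wheel below 0.05 rad/s and velocity of joint lamp_slider below 0.01 m/s); the robot touches nothing.
It fails at once if the timer is disturbed (distance of timer from where it was at the start of the episode above 0.03 m).
It fails at once if the beaker is disturbed (distance of beaker from where it was at the start of the episode above 0.03 m).
It fails at once if the marker is disturbed (distance of marker from where it was at the start of the episode above 0.03 m).
It fails at once if the tray is pushed by the robot itself instead of by the handwheel (contact force between any of the arm, the fingers and carriage above 15 N).
Of jar1, jar2, jar3, jar4 only 3 to 4 are there at a start; the rules pass over those that are not, and their reading is None.
At some moment in a run one of jar1, jar2, jar3, jar4 may be knocked a few centimetres aside while the robot is not near it.
It also fails if it takes over 208 s, if anything falls off the work surface, if the arm or the gripper's body presses on something with over 40 N, if the wrist force passes 120 N, or if a joint passes its speed limit or range.

## Working session

There is one attempt and no reset: what is moved stays moved. The work goes in short steps, Python scripts to look and compute and a shell command to move; the robot and the scene stay as the last step left them, time stands still between calls to the robot, and variables do not carry over. Pictures are saved under pics/ and viewed, at most 14 in all, crops included, and the job is handed in when it is done.

```bash
mkdir -p pics; ls; cat > h.py <<'E'
import numpy as np, cv2
from station import ctrl
def cam(n):
    c=ctrl.get_calibration(n); im,d=ctrl.get_image(n); return c,im,d
def pts(c,d):
    v,u=np.mgrid[0:d.shape[0],0:d.shape[1]]
    P=np.stack([(u-c['cx'])/c['fx']*d,(v-c['cy'])/c['fy']*d,d],-1)
    E=np.array(c['extrinsics']); return (P-E[:3,3])@E[:3,:3]
def ray(c,u,v,z):
    E=np.array(c['extrinsics']);R=E[:3,:3];o=-R.T@E[:3,3]
    r=R.T@np.array([(u-c['cx'])/c['fx'],(v-c['cy'])/c['fy'],1]); return o+r*(z-o[2])/r[2]
def save(n,im): cv2.imwrite('pics/'+n+'.png',im[...,::-1])
E
python3 - <<'E'
from h import *
for n in('scene','side','wrist'):
    c,im,d=cam(n); save(n+'0',im); np.savez(n+'0.npz',im=im,d=d,**c)
o=ctrl.get_obs();print(o)
E
```

```text
pics
{'t': 0.15, 'q': array([ 1.06600903e+00,  5.32468290e-02,  1.61400702e+00,  9.71937237e-06,
        1.47601113e+00, -1.18967174e-01]), 'dq': array([ 0.00037585, -0.00171472, -0.0025149 ,  0.00068046,  0.00203854,
        0.00034127]), 'effort': array([ 9.67470478e-04, -3.94243884e+01, -3.70721376e+01, -1.01385122e-04,
        4.71852603e-03, -4.00466638e-05]), 'tool_pos': array([0.2349333 , 0.57862323, 0.23030266]), 'tool_rot': array([-6.02193997e-01, -3.08280372e+00,  2.49508067e-03]), 'contact_force': array([ 0.47950773, -0.22848955, -0.7024982 ]), 'wrist_torque': array([-0.02693505,  0.01569029, -0.05793422]), 'grip_force': 0.0, 'opening': 0.08564170221221898}
```

View pics/scene0.png

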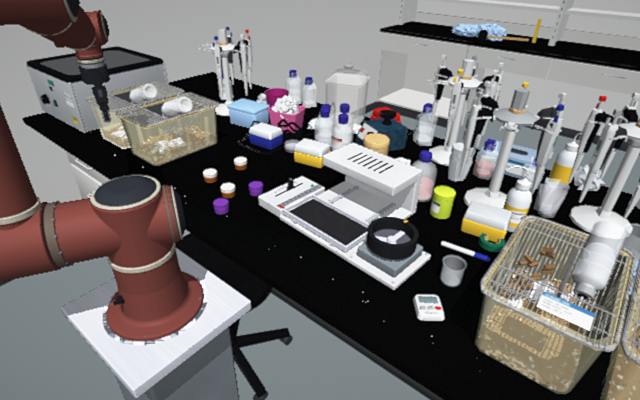

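View pics/side0.png

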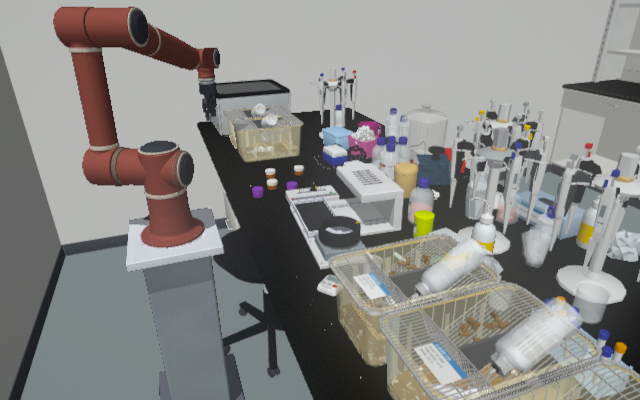

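The scene view shows three amber jars with white caps at (210,175), (240,163) and (228,190), and purple look-alikes at (221,206) and (256,187). The station is centred near (350,215), with the slider near (291,184) and the wheel at (392,235). I'll confirm the jars and slider in an enlarged crop and measure.

```bash
python3 - <<'E'
from h import *
z=dict(np.load('scene0.npz')); im,d=z['im'],z['d']; P=pts(z,d)
cr=im[145:285,190:440]; save('crop0',cv2.resize(cr,None,fx=3.2,fy=3.2,interpolation=cv2.INTER_CUBIC))
hsv=cv2.cvtColor(im,cv2.COLOR_RGB2HSV)
def blobs(name,m,amin=3):
    n,l,s,c=cv2.connectedComponentsWithStats(m.astype(np.uint8))
    for i in range(1,n):
        if s[i,4]>=amin and 190<c[i,0]<460 and 140<c[i,1]<300:
            q=P[l==i]; q=q[(q**2).sum(1)>0]; print(name,c[i].round(1),s[i,4],np.median(q,0).round(3),q.max(0).round(3))
H,S,V=[hsv[...,i] for i in range(3)]
blobs('amber',(H<20)&(S>140)&(V>60)&(P[...,2]>0.0)&(P[...,2]<.06))
blobs('purple',(H>125)&(H<160)&(S>100)&(P[...,2]<.06))
blobs('cap',(S<50)&(V>150)&(P[...,2]>.028)&(P[...,2]<.045)&(P[...,1]>0.2),15)
blobs('green',(H>45)&(H<85)&(S>100)&(P[...,2]<.06),1)
blobs('yellow',(H>20)&(H<35)&(S>120)&(P[...,2]<.06),1)
blobs('red',((H<8)|(H>172))&(S>150)&(P[...,2]<.06),1)
# station base / hood
hood=(P[...,2]>.15)&(P[...,2]<.162)&(V>150)
q=P[hood&(P[...,0]<0.95)&(P[...,0]>.4)&(abs(P[...,1])<.3)][:,:2].astype(np.float32)
print('hood',len(q),cv2.minAreaRect(q))
rim=(V<80)&(P[...,2]>.094)&(P[...,2]<.103)&(P[...,0]>.3)&(P[...,0]<.9)
q=P[rim&(abs(P[...,1])<.4)][:,:2].astype(np.float32); print('rim',len(q),cv2.minEnclosingCircle(q),q.min(0),q.max(0))
E
```

```text
amber [240.3 167.2] 42 [0.567 0.35  0.01 ] [0.592 0.374 0.018]
amber [210.2 179.7] 50 [0.435 0.36  0.008] [0.464 0.38  0.019]
amber [228.3 194.8] 49 [0.411 0.232 0.01 ] [0.438 0.253 0.018]
amber [281.  205.8] 5 [0.449 0.029 0.038] [0.456 0.035 0.04 ]
amber [200.1 287.5] 10 [ 0.093 -0.045  0.008] [ 0.099 -0.027  0.01 ]
amber [202. 295.] 3 [ 0.081 -0.066  0.007] [ 0.083 -0.063  0.008]
purple [438. 166.] 3 [ 1.091e+00 -1.930e-01 -1.000e-03] [ 1.093e+00 -1.900e-01 -1.000e-03]
purple [255.2 187.5] 244 [0.487 0.184 0.018] [0.566 0.267 0.036]
purple [325.  184.3] 3 [0.694 0.046 0.   ] [0.696 0.05  0.001]
purple [220.7 205.7] 281 [0.343 0.184 0.019] [0.406 0.269 0.036]
purple [454.7 203.3] 3 [ 0.881 -0.353 -0.002] [ 0.883 -0.35   0.001]
purple [443. 221.] 3 [ 0.757 -0.368 -0.001] [ 0.761 -0.365  0.001]
cap [323.3 140.7] 52 [0.907 0.228 0.038] [0.934 0.278 0.045]
cap [239.4 160. ] 65 [0.576 0.362 0.033] [0.598 0.388 0.037]
cap [209.  172.2] 78 [0.444 0.372 0.033] [0.468 0.394 0.037]
cap [226.8 186.8] 92 [0.42  0.246 0.033] [0.443 0.27  0.037]
green [436. 143.] 1 [ 1.279 -0.095  0.002] [ 1.279
[... 20463 characters left out ...]
4  0.   ]
red [411. 218.] 1 [ 0.71  -0.283 -0.003] [ 0.71  -0.283 -0.003]
red [290. 227.] 1 [ 0.424 -0.033 -0.   ] [ 0.424 -0.033 -0.   ]
red [420. 269.] 1 [ 0.514 -0.416 -0.002] [ 0.514 -0.416 -0.002]
red [416. 273.] 1 [ 0.49  -0.416  0.001] [ 0.49  -0.416  0.001]
red [438. 272.] 1 [ 0.533 -0.457 -0.001] [ 0.533 -0.457 -0.001]
red [200. 286.] 1 [ 0.096 -0.039  0.008] [ 0.096 -0.039  0.008]
red [202. 295.] 1 [ 0.081 -0.067  0.008] [ 0.081 -0.067  0.008]
hood 2025 ((0.7622948884963989, -9.250640869140625e-05), (0.5875095725059509, 0.29230639338493347), 78.37942504882812)
rim 469 ((0.6595050096511841, -0.17974938452243805), 0.29857751727104187) [ 0.42018372 -0.39797556] [0.8796487  0.02180855]
```

View pics/crop0.png

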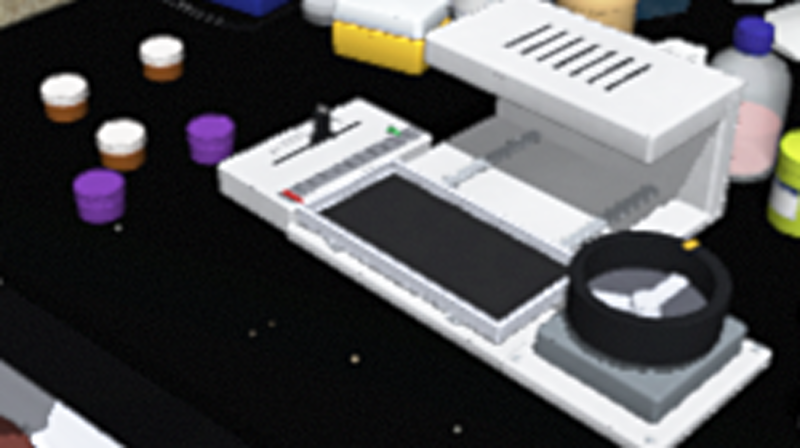

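The crop confirms the three amber jars with white caps at (210,175), (240,163) and (228,190), which match the description. The solid purple ones at (221,206) and (256,187) are look-alikes, so I'll leave them. I can't see the yellow clip from here, so I'll look with the wrist camera.

```bash
R=1; python3 -m crank '0.035 -0.064 0.016 0.0165; 0.035 -0.064 0.016 0.0165; 0.035 -0.064 0.016 0.0165; 0.035 -0.064 0.016 0.0165; 0.035 -0.064 0.016 0.0165'
python3 -m crank '0.035 -0.064 0.016 0.0165; 0.035 -0.064 0.016 0.0165; 0.035 -0.064 0.016 0.0165; 0.035 -0.064 0.016 0.0165; 0.035 -0.064 0.016 0.0165'
python3 -m crank '0.035 -0.064 0.016 0.0165; 0.035 -0.064 0.016 0.0165; 0.035 -0.064 0.016 0.0165; 0.035 -0.064 0.016 0.0165; 0.035 -0.064 0.016 0.0165'
python3 -m crank '0 0 0 0;0 0 0 0;0 0 0 0;0 0 0 0;0 0 0 0'
python3 - <<'E'
from h import *
c,im,d=cam('wrist'); save('w1',im); np.savez('w1.npz',im=im,d=d,**c)
E=np.array(c['extrinsics']);print(-E[:3,:3].T@E[:3,3],E[2,:3],c['fx'],d[d>0].min())
E
```

```text
t: 0.57
tool_pos: [0.3229, 0.4174, 0.2712]
tool_rot: [-0.398, -3.116, 0.001]
contact_force: [0.4, 0.8, -0.1]
opening: 0.0853
grip_force: 0.0
t: 0.98
tool_pos: [0.4104, 0.2573, 0.3114]
tool_rot: [-0.196, -3.135, 0.0]
contact_force: [0.9, -0.1, -0.2]
opening: 0.0855
grip_force: 0.0
t: 1.4
tool_pos: [0.498, 0.0973, 0.3514]
tool_rot: [0.006, -3.141, -0.0]
contact_force: [0.9, 1.1, 0.6]
opening: 0.0854
grip_force: 0.0
t: 1.82
tool_pos: [0.497, 0.1002, 0.3508]
tool_rot: [0.008, -3.141, -0.0]
contact_force: [0.4, 0.2, 0.8]
opening: 0.0855
grip_force: 0.0
[0.43289799 0.10077819 0.49479516] [ 0.25950451  0.0026953  -0.96573813] 353.97066999960293 0.056038544
```

View pics/w1.png

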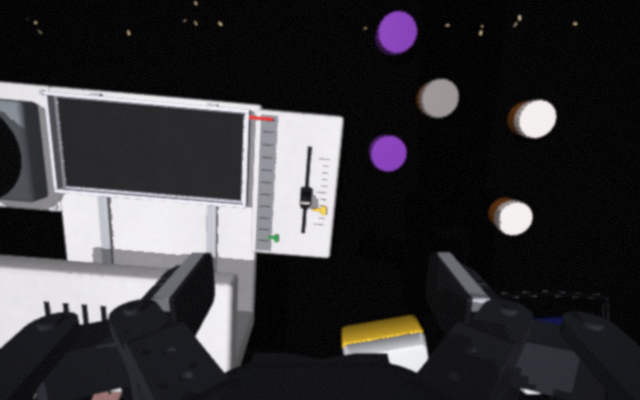

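The wrist view shows the red pointer tip at (262,118), green flag (274,238), slider grip (306,196), yellow clip (319,210), purple lids (397,32) and (388,153), and amber jars (438,98), (533,118) and (512,217).

```bash
cat > m1.py <<'E'
from h import *
z=dict(np.load('w1.npz')); im,d=z['im'],z['d']; P=pts(z,d)
hsv=cv2.cvtColor(im,cv2.COLOR_RGB2HSV).astype(int); H,S,V=[hsv[...,i] for i in range(3)]
v,u=np.mgrid[0:400,0:640]
def loc(name,m,box,h):
    x0,y0,x1,y1=box; m=m&(u>=x0)&(u<x1)&(v>=y0)&(v<y1); 
    c=(u[m].mean(),v[m].mean()); q=P[m]; r=ray(z,*c,h)
    print(name,m.sum(),np.round(c,1),'ray',r.round(4),'depth',np.median(q,0).round(4)); return r
red=loc('red',((H<8)|(H>172))&(S>130),(240,105,285,130),.039)
gr=loc('green',(H>45)&(H<90)&(S>100),(262,228,290,248),.036)
ye=loc('yellow',(H>18)&(H<38)&(S>110),(308,200,335,220),.037)
loc('gripdark',(V<70)&(P[...,2]>.055),(290,175,325,215),.070)
loc('track',(V<80)&(P[...,2]<.05),(295,140,325,240),.034)
for n,b in dict(C=(415,75,465,122),B=(505,95,562,143),A=(485,195,540,240)).items():
    m=(S<60)&(V>90)&(P[...,2]>.028)
    x0,y0,x1,y1=b; mm=(m&(u>=x0)&(u<x1)&(v>=y0)&(v<y1)).astype(np.uint8)
    ct=max(cv2.findContours(mm,0,1)[0],key=cv2.contourArea); (cx,cy),r=cv2.minEnclosingCircle(ct)
    print(n,(round(cx),round(cy)),round(r,1),'centre',ray(z,cx,cy,.034).round(4),'diam',2*r/z['fx']*.48)
for n,b in dict(P1=(370,5,420,60),P2=(365,130,412,178)).items(): loc(n,(H>125)&(H<160)&(S>80),b,.034)
# strip edges -> yaw: white strip region; tray interior dark rect
m=((V<80)&(u>45)&(u<255)&(v>85)&(v<210)).astype(np.uint8)
ct=max(cv2.findContours(m,0,1)[0],key=cv2.contourArea)
w=np.array([ray(z,*p[0],.028)[:2] for p in ct]).astype(np.float32); print('tray floor',cv2.minAreaRect(w))
E
python3 m1.py; python3 - <<'E'
from h import *
z=dict(np.load('scene0.npz')); P=pts(z,z['d']); V=z['im'].max(-1)
v,u=np.mgrid[0:400,0:640]
m=(V<80)&(P[...,2]>.092)&(P[...,2]<.104)&(u>355)&(u<430)&(v>205)&(v<275)
q=P[m]; A=np.c_[2*q[:,:2],np.ones(len(q))]
s=np.linalg.lstsq(A,(q[:,:2]**2).sum(1),rcond=None)[0]; print('rim',m.sum(),s[:2],np.sqrt(s[2]+s[0]**2+s[1]**2),np.median(q[:,2]))
E
```

```text
red 64 [261.2 117.7] ray [0.4497 0.0275 0.039 ] depth [0.45   0.0288 0.0414]
green 32 [274.  237.4] ray [0.6111 0.0384 0.036 ] depth [0.6093 0.0402 0.0398]
yellow 57 [320.7 209.6] ray [0.5705 0.1027 0.037 ] depth [0.5685 0.1045 0.0429]
gripdark 93 [305.2 198.8] ray [0.5466 0.0833 0.07  ] depth [0.545  0.0831 0.0707]
track 157 [306.4 187.3] ray [0.5402 0.0835 0.034 ] depth [0.5394 0.0845 0.0371]
C (439, 98) 19.9 centre [0.4244 0.25   0.034 ] diam 0.054071309334174235
B (535, 119) 20.7 centre [0.4494 0.375  0.034 ] diam 0.05626505322853311
A (514, 218) 18.2 centre [0.5823 0.3672 0.034 ] diam 0.049376142658508204
P1 1876 [395.6  32.9] ray [0.3501 0.1913 0.034 ] depth [0.3495 0.1919 0.0348]
P2 1470 [387.5 152.6] ray [0.4935 0.1894 0.034 ] depth [0.4937 0.1897 0.0349]
tray floor ((0.49260130524635315, -0.11968247592449188), (0.2337106317281723, 0.11355884373188019), 85.2918930053711)
rim 515 [ 0.48451345 -0.33473192] 0.05870978117390814 0.09736154659513323
```

```bash
python3 -m crank '0.02 -0.007 -0.06 -0.0104;0.02 -0.007 -0.06 -0.0104;0.02 -0.007 -0.06 -0.0104;0.02 -0.007 -0.06 -0.0104;0.02 -0.006 -0.06 -0.0104' 50 30
python3 -m crank '0 0 -0.06 0;0 0 -0.06 0;0 0 -0.06 0;0 0 -0.06 0;0 0 -0.03 0'
python3 -m crank '0 0 -0.02 0;0 0 -0.02 0;0 0 0 0;0 0 0 0;0 0 0 0'
python3 -m crank '0 0 -0.014 0;0 0 0 0;0 0 0 0;0 0 0 0;0 0 0 0'
python3 -m crank '0 0 0 0;0 0 0 0;0 0 0 0;0 0 0 0;0 0 0 0' 0 30
```

```text
t: 2.28
tool_pos: [0.5476, 0.0829, 0.2]
tool_rot: [0.122, 3.139, 0.0]
contact_force: [-0.2, -0.3, -1.1]
opening: 0.0429
grip_force: 0.0
t: 2.7
tool_pos: [0.5446, 0.083, 0.0618]
tool_rot: [-0.121, -3.133, 0.001]
contact_force: [0.5, -0.0, -0.6]
opening: 0.043
grip_force: 0.0
t: 3.12
tool_pos: [0.5489, 0.0823, 0.0479]
tool_rot: [0.123, 3.136, 0.0]
contact_force: [-0.0, -0.6, 0.5]
opening: 0.0428
grip_force: 0.0
t: 3.53
tool_pos: [0.5478, 0.082, 0.0395]
tool_rot: [0.124, 3.139, 0.0]
contact_force: [0.3, 0.3, 0.1]
opening: 0.043
grip_force: 0.0
t: 3.95
tool_pos: [0.5477, 0.0812, 0.0396]
tool_rot: [-0.123, -3.139, 0.003]
contact_force: [-2.2, -5.1, 2.8]
opening: 0.0143
grip_force: 29.3
```

```bash
python3 -m crank '-0.02 0.0016 0.002 0;-0.02 0.0016 0.002 0;-0.02 0.0016 0.002 0;-0.01 0.0008 0 0;0 0 0 0'
python3 -m crank '-0.01 0.0008 0 0;-0.01 0.0008 0 0;0 0 0 0;0 0 0 0;0 0 0 0'
python3 -m crank '-0.008 0.0006 0 0;-0.008 0.0006 0 0;0 0 0 0;0 0 0 0;0 0 0 0'
```

```text
t: 4.37
tool_pos: [0.5092, 0.0843, 0.0398]
tool_rot: [-0.123, -3.133, 0.003]
contact_force: [-1.6, -5.0, -8.4]
opening: 0.0139
grip_force: 30.0
t: 4.78
tool_pos: [0.4996, 0.0851, 0.0398]
tool_rot: [-0.123, -3.133, 0.002]
contact_force: [-1.5, -5.0, -8.8]
opening: 0.0137
grip_force: 30.3
t: 5.2
tool_pos: [0.4963, 0.0854, 0.0402]
tool_rot: [0.124, 3.132, -0.002]
contact_force: [15.0, -5.2, -25.3]
opening: 0.0133
grip_force: 30.3
```

```bash
python3 -m crank '0.01 0 0 0;0 0 0 0;0 0 0 0;0 0 0 0;0 0 0 0' 50
python3 -m crank '0 0 0.05 0;0 0 0.06 0;0 0 0.08 0;0 0 0.08 0;0 0 0.06 0'
python3 -m crank '0 0 0.02 0;0 0 0 0;0 0 0 0;0 0 0 0;0 0 0 0'
python3 - <<'E'
from h import *
print(ctrl.get_obs()['q'].round(3))
c,im,d=cam('wrist'); save('w2',im); np.savez('w2.npz',im=im,d=d,**c)
print(ctrl.get_obs()['tool_pos'])
E
```

```text
t: 5.62
tool_pos: [0.5, 0.0866, 0.043]
tool_rot: [0.123, 3.138, 0.001]
contact_force: [0.3, -0.4, -0.4]
opening: 0.0427
grip_force: 0.0
t: 6.03
tool_pos: [0.5003, 0.0866, 0.2114]
tool_rot: [0.123, 3.135, 0.001]
contact_force: [1.1, 0.1, 0.7]
opening: 0.0428
grip_force: 0.0
t: 6.45
tool_pos: [0.4982, 0.0863, 0.2143]
tool_rot: [-0.123, -3.134, 0.0]
contact_force: [-0.4, -0.0, -0.3]
opening: 0.0425
grip_force: 0.0
[ 0.024 -0.224  1.901  0.     1.469 -1.468]
[0.49835156 0.08622703 0.21454051]
```

View pics/w2.png

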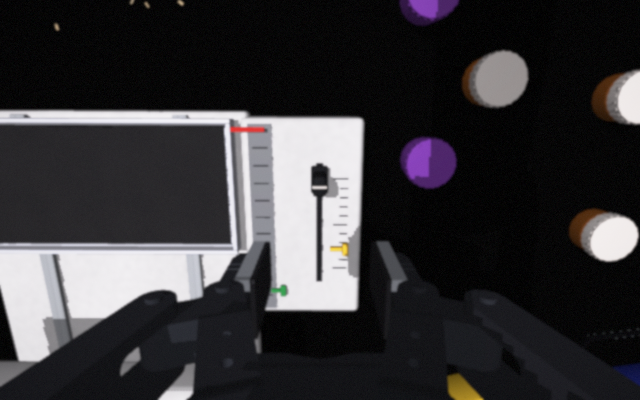

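The slider sits at the near end of its slot at (319,180), with the clip at (341,249) and the flag at (282,290). I'll refine jar, clip and flag positions from these images.

```bash
python3 - <<'E'
from h import *
for f,bx in (('w1',dict(C=(405,70,475,130),B=(500,90,570,150),A=(480,190,545,245))),('w2',dict(C=(455,40,535,115),A=(560,200,640,270)))):
    z=dict(np.load(f+'.npz')); im,d=z['im'],z['d']; P=pts(z,d)
    hsv=cv2.cvtColor(im,cv2.COLOR_RGB2HSV).astype(int); H,S,V=[hsv[...,i] for i in range(3)]
    v,u=np.mgrid[0:400,0:640]
    for n,(a,b,c,e) in bx.items():
        m=(S<60)&(V>80)&(P[...,2]>.0315)&(P[...,2]<.042)&(u>=a)&(u<c)&(v>=b)&(v<e)
        q=P[m]; r=ray(z,u[m].mean(),v[m].mean(),.034); print(f,n,m.sum(),q.mean(0).round(4),'ray',r.round(4),'ext',np.ptp(q,0).round(3))
def loc(n,m,b,h):
    x0,y0,x1,y1=b; m=m&(u>=x0)&(u<x1)&(v>=y0)&(v<y1); r=ray(z,u[m].mean(),v[m].mean(),h); print(n,m.sum(),r.round(4)); return r
r=loc('red',((H<8)|(H>172))&(S>130),(225,115,275,145),.039)
g=loc('green',(H>45)&(H<90)&(S>100),(265,280,295,300),.036)
y=loc('yel',(H>18)&(H<38)&(S>110),(325,238,360,262),.037)
s=loc('grip',(V<70)&(P[...,2]>.066)&(P[...,2]<.075),(305,155,335,200),.070)
t=loc('slot',(V<70),(312,200,326,282),.034)
m=(V<80)&(u<235)&(v>118)&(v<250)
x=np.array([.9966,-.082,0]); print('red->green',(g-r)@x,'grip->yel',(y-s)@x)
E
```

```text
w1 C 1121 [0.425  0.2505 0.0354] ray [0.4249 0.251  0.034 ] ext [0.046 0.046 0.007]
w1 B 1088 [0.4499 0.3756 0.0356] ray [0.4498 0.3765 0.034 ] ext [0.045 0.046 0.007]
w1 A 884 [0.5821 0.3668 0.0356] ray [0.5826 0.3678 0.034 ] ext [0.046 0.046 0.007]
w2 C 2347 [0.4248 0.2498 0.0354] ray [0.4246 0.2506 0.034 ] ext [0.046 0.046 0.007]
w2 A 1752 [0.5816 0.366  0.0355] ray [0.5822 0.3674 0.034 ] ext [0.046 0.047 0.007]
red 143 [0.4498 0.026  0.039 ]
green 69 [0.6112 0.0381 0.036 ]
yel 110 [0.5708 0.1024 0.037 ]
grip 197 [0.4984 0.0869 0.07  ]
slot 239 [0.5607 0.0815 0.034 ]
red->green 0.15984798888136864 grip->yel 0.07083545044517735
```

```bash
python3 -m crank '-0.01 0.022 0 -0.0667;-0.01 0.022 0 -0.0667;-0.01 0.022 0 -0.0667;-0.01 0.022 0 -0.0667;-0.01 0.022 0 -0.0667' 100
python3 -m crank '-0.01 0.022 0 -0.0667;-0.01 0.022 0 -0.0667;-0.01 0.022 0 -0.0667;-0.01 0.022 0 -0.0667;-0.01 0.022 0 -0.0667'
python3 -m crank '-0.01 0.022 -0.04 -0.0667;-0.01 0.022 -0.04 -0.0667;-0.01 0.022 -0.04 -0.0667;-0.01 0.022 -0.04 -0.0667;-0.007 0.019 -0.03 -0.0667'
python3 -m crank '0 0 0 0;0 0 0 0;0 0 0 0;0 0 0 0;0 0 0 0'
```

```text
t: 6.92
tool_pos: [0.4737, 0.1416, 0.2155]
tool_rot: [-0.94, -2.995, 0.002]
contact_force: [0.0, 0.6, -0.5]
opening: 0.0853
grip_force: 0.0
t: 7.33
tool_pos: [0.4487, 0.1966, 0.2155]
tool_rot: [-1.683, -2.65, 0.003]
contact_force: [-0.4, 1.0, 0.0]
opening: 0.0856
grip_force: 0.0
t: 7.75
tool_pos: [0.424, 0.2497, 0.1187]
tool_rot: [-2.312, -2.124, 0.007]
contact_force: [0.4, 0.5, -0.2]
opening: 0.0855
grip_force: 0.0
t: 8.17
tool_pos: [0.4273, 0.2496, 0.1237]
tool_rot: [2.307, 2.131, 0.003]
contact_force: [0.2, -1.2, 0.6]
opening: 0.0855
grip_force: 0.0
```

```bash
python3 -m crank '0 0 -0.05 0;0 0 -0.05 0;0 0 -0.05 0;0 0 -0.04 0;0 0 -0.03 0'
python3 -m crank '0 0 -0.005 0;0 0 0 0;0 0 0 0;0 0 0 0;0 0 0 0' 0 40
python3 -m crank '0 0 0 0;0 0 0 0;0 0 0 0;0 0 0 0;0 0 0 0'
python3 -m crank '0 0 0.05 0;0 0 0.05 0;0 0 0.05 0;0 0 0.05 0;0 0 0.03 0'
```

```text
t: 8.58
tool_pos: [0.426, 0.2492, 0.0112]
tool_rot: [-2.308, -2.131, 0.001]
contact_force: [0.1, -0.1, -0.1]
opening: 0.0852
grip_force: 0.0
t: 9.0
tool_pos: [0.4278, 0.2503, 0.0118]
tool_rot: [2.307, 2.131, 0.006]
contact_force: [-0.4, -0.1, 3.0]
opening: 0.0445
grip_force: 41.5
t: 9.42
tool_pos: [0.4278, 0.2503, 0.0117]
tool_rot: [2.307, 2.131, 0.005]
contact_force: [0.1, 0.4, 5.8]
opening: 0.0449
grip_force: 41.6
t: 9.83
tool_pos: [0.4271, 0.2502, 0.1279]
tool_rot: [2.307, 2.131, 0.006]
contact_force: [0.4, 0.5, -0.7]
opening: 0.0448
grip_force: 41.2
```

```bash
python3 -m crank '0.008 -0.0586 0 0;0.008 -0.0586 0 0;0.008 -0.0586 0 0;0.008 -0.0586 0 0;0.008 -0.0586 0 0'
python3 -m crank '0.008 -0.0586 0 0;0.008 -0.0586 0 0;0.008 -0.0586 0 0;0.008 -0.0586 0 0;0.008 -0.0586 0 0'
python3 -m crank '0.008 -0.0586 0 0;0.008 -0.0586 0 0;0.008 -0.0586 0 0;0.008 -0.0586 0 0;0.008 -0.0586 0 0'
python3 -m crank '0 0 -0.03 0;0 0 -0.04 0;0 0 -0.04 0;0 0 -0.03 0;0 0 -0.01 0'
python3 -m crank '0 0 0 0;0 0 0 0;0 0 0 0;0 0 0 0;0 0 0 0'
```

```text
t: 10.25
tool_pos: [0.4459, 0.102, 0.1248]
tool_rot: [2.307, 2.132, 0.0]
contact_force: [-0.4, -0.4, -0.3]
opening: 0.0446
grip_force: 41.2
t: 10.67
tool_pos: [0.4659, -0.0446, 0.1247]
tool_rot: [2.308, 2.131, 0.0]
contact_force: [0.7, 1.0, -0.3]
opening: 0.0449
grip_force: 41.2
t: 11.08
tool_pos: [0.4859, -0.1911, 0.1247]
tool_rot: [-2.308, -2.131, -0.0]
contact_force: [0.5, 0.6, 0.1]
opening: 0.0449
grip_force: 41.2
t: 11.5
tool_pos: [0.484, -0.1887, 0.0467]
tool_rot: [-2.304, -2.128, 0.003]
contact_force: [-1.2, -0.8, -0.9]
opening: 0.045
grip_force: 41.2
t: 11.92
tool_pos: [0.487, -0.1901, 0.0511]
tool_rot: [2.306, 2.13, 0.001]
contact_force: [-0.0, -0.8, -1.2]
opening: 0.045
grip_force: 41.2
```

```bash
python3 -m crank '0 0 -0.01 0;0 0 -0.008 0;0 0 0 0;0 0 0 0;0 0 0 0'
python3 -m crank '0 0 0 0;0 0 0 0;0 0 0 0;0 0 0 0;0 0 0 0' 70
python3 -m crank '0 0 0.03 0;0 0 0.05 0;0 0 0.05 0;0 0 0.05 0;0 0 0.01 0'
python3 - <<'E'
from h import *
c,im,d=cam('scene'); save('s1',cv2.resize(im[140:290,190:440],None,fx=3.2,fy=3.2)); np.savez('s1.npz',im=im,d=d,**c)
P=pts(c,d); m=(im.min(-1)>110)&(P[...,2]>.056)&(P[...,2]<.07)&(P[...,0]>.4)&(P[...,0]<.58)&(abs(P[...,1]+.12)<.14)
q=P[m]; print(m.sum(), q.mean(0), q.min(0),q.max(0))
E
```

```text
t: 12.33
tool_pos: [0.486, -0.1897, 0.0406]
tool_rot: [-2.308, -2.131, 0.0]
contact_force: [-0.4, 0.6, -0.5]
opening: 0.045
grip_force: 41.4
t: 12.75
tool_pos: [0.4863, -0.1898, 0.041]
tool_rot: [2.308, 2.131, 0.0]
contact_force: [-0.0, 0.7, -0.2]
opening: 0.0598
grip_force: 0.0
t: 13.17
tool_pos: [0.4887, -0.1911, 0.141]
tool_rot: [2.302, 2.126, 0.004]
contact_force: [0.7, -0.8, 1.1]
opening: 0.0599
grip_force: 0.0
140 [ 0.48146227 -0.19231978  0.06072793] [ 0.46080213 -0.21420165  0.05621727] [ 0.50446774 -0.16744998  0.06411569]
```

View pics/s1.png

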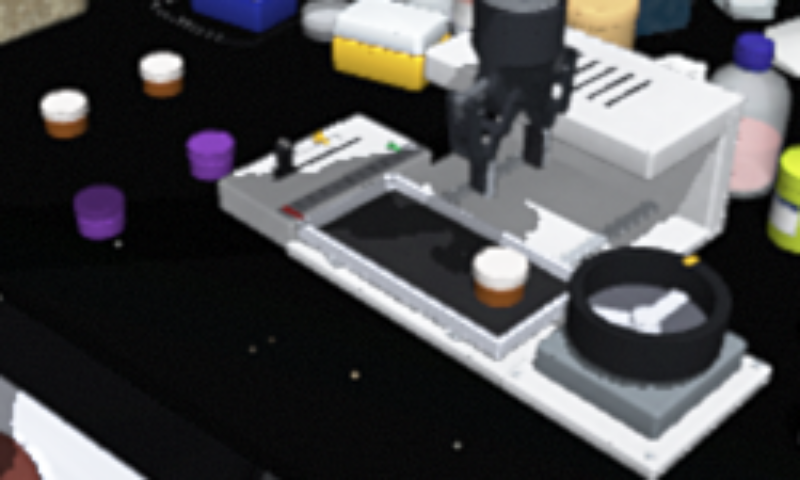

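Jar 1 stands upright in the tray at crop (500,275), and the other two amber jars have not moved. Next is jar B.

```bash
for i in 1 2 3; do python3 -m crank '-0.0049 0.0755 0 0;-0.0049 0.0755 0 0;-0.0049 0.0755 0 0;-0.0049 0.0755 0 0;-0.0049 0.0755 0 0' 100 | sed -n 2p; done
python3 -m crank '0 0 -0.03 0;0 0 -0.05 0;0 0 -0.05 0;0 0 -0.04 0;0 0 -0.02 0'
python3 -m crank '0 0 0 0;0 0 0 0;0 0 0 0;0 0 0 0;0 0 0 0'
```

```text
tool_pos: [0.4726, 0.0007, 0.1342]
tool_pos: [0.4603, 0.1894, 0.1342]
tool_pos: [0.4481, 0.378, 0.1338]
t: 14.88
tool_pos: [0.4465, 0.3748, 0.0357]
tool_rot: [-2.307, -2.131, 0.012]
contact_force: [-0.4, -0.4, -0.5]
opening: 0.0855
grip_force: 0.0
t: 15.3
tool_pos: [0.4505, 0.3771, 0.0425]
tool_rot: [2.308, 2.131, 0.005]
contact_force: [-0.4, 0.5, -0.3]
opening: 0.0855
grip_force: 0.0
```

```bash
python3 -m crank '0 0 -0.03 0;0 0 -0.028 0;0 0 0 0;0 0 0 0;0 0 0 0'
python3 -m crank '0 0 0 0;0 0 0 0;0 0 0 0;0 0 0 0;0 0 0 0' 0 40
python3 -m crank '0 0 0 0;0 0 0 0;0 0 0 0;0 0 0 0;0 0 0 0'
python3 -m crank '0 0 0.05 0;0 0 0.05 0;0 0 0.05 0;0 0 0.05 0;0 0 0.05 0'
```

```text
t: 15.72
tool_pos: [0.4494, 0.3765, 0.0119]
tool_rot: [-2.308, -2.131, 0.0]
contact_force: [-0.0, 0.0, -0.2]
opening: 0.0853
grip_force: 0.0
t: 16.13
tool_pos: [0.45, 0.377, 0.0127]
tool_rot: [2.308, 2.131, 0.002]
contact_force: [-0.2, 1.2, 3.5]
opening: 0.0447
grip_force: 41.5
t: 16.55
tool_pos: [0.45, 0.3769, 0.0127]
tool_rot: [2.308, 2.131, 0.002]
contact_force: [0.4, 0.2, 6.0]
opening: 0.0447
grip_force: 41.6
t: 16.97
tool_pos: [0.4486, 0.3759, 0.1366]
tool_rot: [-2.308, -2.131, 0.003]
contact_force: [0.7, -0.1, -0.8]
opening: 0.0446
grip_force: 41.3
```

```bash
for i in 1 2 3; do python3 -m crank '0.0057 -0.0662 0 0;0.0057 -0.0662 0 0;0.0057 -0.0662 0 0;0.0057 -0.0662 0 0;0.0057 -0.0662 0 0' | sed -n 2p; done
python3 -m crank '0 0 -0.04 0;0 0 -0.05 0;0 0 -0.04 0;0 0 -0.03 0;0 0 -0.01 0' | sed -n 2p
python3 -m crank '0 0 -0.01 0;0 0 -0.007 0;0 0 0 0;0 0 0 0;0 0 0 0'
python3 -m crank '0 0 0 0;0 0 0 0;0 0 0 0;0 0 0 0;0 0 0 0'
```

```text
tool_pos: [0.4627, 0.2094, 0.1357]
tool_pos: [0.477, 0.0439, 0.1358]
tool_pos: [0.4913, -0.1214, 0.1357]
tool_pos: [0.4891, -0.1191, 0.0477]
t: 19.05
tool_pos: [0.493, -0.1202, 0.0444]
tool_rot: [2.307, 2.13, 0.001]
contact_force: [0.6, -0.6, -1.9]
opening: 0.0447
grip_force: 41.3
t: 19.47
tool_pos: [0.4922, -0.12, 0.0434]
tool_rot: [2.308, 2.131, 0.0]
contact_force: [0.8, 1.3, -1.8]
opening: 0.0448
grip_force: 41.3
```

```bash
python3 -m crank '0 0 -0.0045 0;0 0 0 0;0 0 0 0;0 0 0 0;0 0 0 0' | sed -n 2,4p
python3 -m crank '0 0 0 0;0 0 0 0;0 0 0 0;0 0 0 0;0 0 0 0' 70 | sed -n 2,6p
python3 -m crank '0 0 0.03 0;0 0 0.05 0;0 0 0.05 0;0 0 0.05 0;0 0 0.02 0'
cat > jars.py <<'E'
from h import *
c,im,d=cam('scene'); np.savez('sj.npz',im=im,d=d,**c); P=pts(c,d); z=P[...,2]
hsv=cv2.cvtColor(im,cv2.COLOR_RGB2HSV).astype(int); H,S,V=[hsv[...,i] for i in range(3)]
am=(H<20)&(S>120)&(V>50)&(P[...,0]>.3)&(P[...,0]<.8)&(z<.06)&(z>.002)
n,l,s,ce=cv2.connectedComponentsWithStats(am.astype(np.uint8))
for i in range(1,n):
    if s[i,4]<12: continue
    x,y,w,h=s[i,:4]; b=np.median(P[l==i],0)
    cap=np.zeros_like(am); cap[max(0,y-12):y+h,x-2:x+w+2]=1
    top=.0345 if b[2]<.025 else .0625
    cap&=(S<60)&(V>80)&(abs(z-top)<.005); q=P[cap]
    print('jar pix',ce[i].round(),'n',s[i,4],cap.sum(),'top',q.mean(0).round(4) if len(q) else None,'ext',np.ptp(q,0).round(3) if len(q) else None)
E
python3 jars.py
```

```text
tool_pos: [0.4921, -0.12, 0.041]
tool_rot: [-2.308, -2.131, 0.0]
contact_force: [-0.2, 0.2, -1.7]
tool_pos: [0.4923, -0.1201, 0.0412]
tool_rot: [2.308, 2.131, 0.0]
contact_force: [-0.6, -0.6, 0.3]
opening: 0.0595
grip_force: 0.0
t: 20.72
tool_pos: [0.4941, -0.1208, 0.1452]
tool_rot: [2.304, 2.128, 0.004]
contact_force: [-0.2, -0.4, 1.0]
opening: 0.0595
grip_force: 0.0
jar pix [240. 167.] n 40 61 top [0.5775 0.364  0.0327] ext [0.043 0.048 0.006]
jar pix [328. 222.] n 74 124 top [ 0.4885 -0.123   0.0609] ext [0.05  0.045 0.007]
jar pix [345. 232.] n 76 132 top [ 0.4817 -0.1922  0.061 ] ext [0.047 0.047 0.006]
jar pix [438. 308.] n 12 0 top None ext None
```

```bash
for i in 1 2 3; do python3 -m crank '0.012 0.065 0 0;0.012 0.065 0 0;0.012 0.065 0 0;0.012 0.065 0 0;0.012 0.065 0 0' 100 | sed -n 2p; done
python3 -m crank '0 0 -0.04 0;0 0 -0.05 0;0 0 -0.05 0;0 0 -0.05 0;0 0 -0.03 0' | sed -n 2p
python3 -m crank '0 0 -0.02 0;0 0 -0.015 0;0 0 0 0;0 0 0 0;0 0 0 0'
```

```text
tool_pos: [0.5214, 0.044, 0.1394]
tool_pos: [0.5514, 0.2065, 0.1391]
tool_pos: [0.5814, 0.3688, 0.1386]
tool_pos: [0.5794, 0.3663, 0.0255]
t: 22.85
tool_pos: [0.5834, 0.368, 0.0154]
tool_rot: [2.307, 2.131, 0.005]
contact_force: [0.6, -0.4, -0.5]
opening: 0.0856
grip_force: 0.0
```

```bash
python3 -m crank '0 0 -0.004 0;0 0 0 0;0 0 0 0;0 0 0 0;0 0 0 0' 0 40 | sed -n 2,6p
python3 -m crank '0 0 0 0;0 0 0 0;0 0 0 0;0 0 0 0;0 0 0 0' | sed -n 2,6p
python3 -m crank '0 0 0.05 0;0 0 0.05 0;0 0 0.05 0;0 0 0.05 0;0 0 0.05 0'
python3 -m crank '0 0 0.01 0;0 0 0 0;0 0 0 0;0 0 0 0;0 0 0 0'
```

```text
tool_pos: [0.5828, 0.3678, 0.0125]
tool_rot: [2.308, 2.131, 0.002]
contact_force: [-0.3, 0.1, 2.3]
opening: 0.0447
grip_force: 41.5
tool_pos: [0.5828, 0.3678, 0.0125]
tool_rot: [2.308, 2.131, 0.002]
contact_force: [-0.5, -0.2, 5.8]
opening: 0.0444
grip_force: 41.5
t: 24.1
tool_pos: [0.5813, 0.367, 0.1361]
tool_rot: [-2.307, -2.131, 0.004]
contact_force: [-0.6, 0.7, -1.4]
opening: 0.045
grip_force: 41.2
t: 24.52
tool_pos: [0.5808, 0.3668, 0.1384]
tool_rot: [-2.307, -2.13, 0.007]
contact_force: [-0.6, 0.3, -1.5]
opening: 0.0445
grip_force: 41.2
```

```bash
for i in 1 2 3; do python3 -m crank '-0.0112 -0.0557 0 0;-0.0112 -0.0557 0 0;-0.0112 -0.0557 0 0;-0.0112 -0.0557 0 0;-0.0112 -0.0557 0 0' | sed -n 2p; done
python3 -m crank '0 0 -0.04 0;0 0 -0.05 0;0 0 -0.05 0;0 0 -0.03 0;0 0 -0.01 0' | sed -n 2p
python3 -m crank '0 0 -0.012 0;0 0 0 0;0 0 0 0;0 0 0 0;0 0 0 0'
python3 -m crank '0 0 0 0;0 0 0 0;0 0 0 0;0 0 0 0;0 0 0 0'
```

```text
tool_pos: [0.5528, 0.2269, 0.1396]
tool_pos: [0.5248, 0.0877, 0.1399]
tool_pos: [0.4969, -0.0513, 0.1401]
tool_pos: [0.4947, -0.0496, 0.0469]
t: 26.6
tool_pos: [0.4992, -0.0504, 0.0468]
tool_rot: [2.306, 2.13, 0.002]
contact_force: [-0.5, -0.6, -1.8]
opening: 0.045
grip_force: 41.3
t: 27.02
tool_pos: [0.4982, -0.0503, 0.0456]
tool_rot: [2.308, 2.131, 0.0]
contact_force: [-0.5, 0.2, -0.7]
opening: 0.0445
grip_force: 41.3
```

```bash
python3 -m crank '0 0 -0.0095 0;0 0 0 0;0 0 0 0;0 0 0 0;0 0 0 0' | sed -n 2,4p
python3 -m crank '0 0 0 0;0 0 0 0;0 0 0 0;0 0 0 0;0 0 0 0' 70 | sed -n 2,6p
python3 -m crank '0 0 0.03 0;0 0 0.05 0;0 0 0.05 0;0 0 0.05 0;0 0 0.05 0' | sed -n 2p
for i in 1 2 ; do python3 -m crank '0 -0.04 0.04 0;0 -0.04 0.04 0;0 -0.04 0.04 0;0 -0.04 0.04 0;0 -0.04 0.04 0' | sed -n 2p; done
python3 -m crank '0 0 0 0;0 0 0 0;0 0 0 0;0 0 0 0;0 0 0 0'  | sed -n 2p
python3 jars.py
python3 - <<'E'
from h import *
c,im,d=cam('wrist'); save('w3',im); np.savez('w3.npz',im=im,d=d,**c)
E
```

```text
tool_pos: [0.4979, -0.0502, 0.0405]
tool_rot: [-2.307, -2.131, 0.001]
contact_force: [0.2, 0.6, -0.7]
tool_pos: [0.4983, -0.0503, 0.0409]
tool_rot: [2.308, 2.131, 0.0]
contact_force: [-0.1, -0.1, 0.4]
opening: 0.06
grip_force: 0.0
tool_pos: [0.498, -0.0502, 0.1569]
tool_pos: [0.498, -0.1511, 0.2569]
tool_pos: [0.498, -0.2512, 0.3568]
tool_pos: [0.4979, -0.2491, 0.3541]
jar pix [311. 212.] n 71 118 top [ 0.4931 -0.0551  0.0606] ext [0.045 0.078 0.007]
jar pix [328. 222.] n 75 126 top [ 0.4884 -0.123   0.0608] ext [0.048 0.045 0.007]
jar pix [345. 232.] n 75 136 top [ 0.4819 -0.1924  0.0609] ext [0.043 0.048 0.006]
jar pix [438. 308.] n 12 0 top None ext None
```

View pics/w3.png

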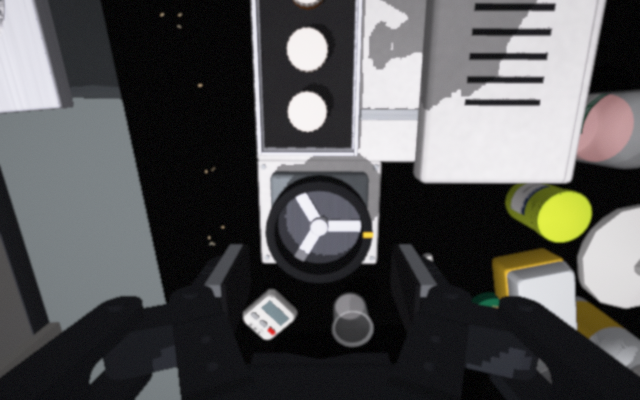

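The wrist view shows the handwheel at about (319,229), the jar caps in the tray at (307,110), (307,48) and (307,0), the timer (268,315) and the beaker (352,320). Next I fit the rim centre.

```bash
python3 - <<'E'
from h import *
from scipy.optimize import least_squares
z=dict(np.load('w3.npz')); P=pts(z,z['d']); V=z['im'].max(-1); v,u=np.mgrid[0:400,0:640]
m=(V<90)&(abs(P[...,2]-.099)<.007)&(u>255)&(u<385)&(v>165)&(v<295); q=P[m]; print(m.sum(),q.mean(0),q.min(0),q.max(0))
f=least_squares(lambda p:np.hypot(q[:,0]-p[0],q[:,1]-p[1])-p[2],[.489,-.333,.059],loss='soft_l1',f_scale=.003).x; print('depth fit',f)
w=np.array([ray(z,a,b,.099) for a,b in zip(u[m],v[m])]); g=least_squares(lambda p:np.hypot(w[:,0]-p[0],w[:,1]-p[1])-p[2],f,loss='soft_l1',f_scale=.003).x; print('ray fit',g)
m2=(P[...,2]>.04)&(P[...,2]<.07)&(u>325)&(u<380)&(v>288)&(v<350);print('beaker',np.median(P[m2],0), 'hood',P[(P[...,2]>.15)&(P[...,2]<.16)&(V>100)&(u>410)&(u<620)].min(0))
print(ctrl.get_obs()['tool_pos'])
# rows: theta th0 clockwise by 6deg/row about r=.059
r=.059
def rows(th0,n,step):
    t=np.radians(th0-step*np.arange(n+1)); x=r*np.cos(t)/.5;y=r*np.sin(t)/.5
    for i in range(0,n,5): print(';'.join(f'{x[j+1]-x[j]:.4f} {y[j+1]-y[j]:.4f} 0 {-step/90:.4f}' for j in range(i,min(i+5,n))))
rows(-5,25,6)
E
```

```text
2997 [ 0.48943941 -0.3297575   0.09954002] [ 0.42793437 -0.39636161  0.09207556] [ 0.55333681 -0.26666871  0.102685  ]
depth fit [ 0.49088718 -0.33017378  0.05823728]
ray fit [ 0.49085647 -0.33051287  0.05835515]
beaker [ 0.52590002 -0.5033998   0.0538146 ] hood [ 0.59717222 -0.27635548  0.15004478]
[ 0.49798877 -0.24936555  0.35470112]
-0.0017 -0.0122 0 -0.0667;-0.0030 -0.0120 0 -0.0667;-0.0042 -0.0116 0 -0.0667;-0.0054 -0.0111 0 -0.0667;-0.0065 -0.0105 0 -0.0667
-0.0076 -0.0097 0 -0.0667;-0.0086 -0.0089 0 -0.0667;-0.0095 -0.0079 0 -0.0667;-0.0102 -0.0069 0 -0.0667;-0.0109 -0.0058 0 -0.0667
-0.0115 -0.0046 0 -0.0667;-0.0119 -0.0034 0 -0.0667;-0.0122 -0.0021 0 -0.0667;-0.0123 -0.0009 0 -0.0667;-0.0123 0.0004 0 -0.0667
-0.0122 0.0017 0 -0.0667;-0.0120 0.0030 0 -0.0667;-0.0116 0.0042 0 -0.0667;-0.0111 0.0054 0 -0.0667;-0.0105 0.0065 0 -0.0667
-0.0097 0.0076 0 -0.0667;-0.0089 0.0086 0 -0.0667;-0.0079 0.0095 0 -0.0667;-0.0069 0.0102 0 -0.0667;-0.0058 0.0109 0 -0.0667
```

```bash
python3 -m crank '0.0204 -0.034 -0.03 0;0.0204 -0.034 -0.03 0;0.0204 -0.034 -0.03 0;0.0204 -0.034 -0.03 0;0.0204 -0.034 -0.03 0' 50 | sed -n 2,3p
python3 -m crank '0 0 -0.07 0;0 0 -0.07 0;0 0 -0.07 0;0 0 -0.06 0;0 0 -0.06 0' | sed -n 2,4p
python3 -m crank '0 0 -0.03 0;0 0 -0.02 0;0 0 0 0;0 0 0 0;0 0 0 0'
python3 -m crank '0 0 0 0;0 0 0 0;0 0 0 0;0 0 0 0;0 0 0 0'
```

```text
tool_pos: [0.5496, -0.3354, 0.2796]
tool_rot: [-2.307, -2.132, 0.0]
tool_pos: [0.5487, -0.3343, 0.1134]
tool_rot: [-2.306, -2.131, 0.0]
contact_force: [-0.1, 0.5, 0.4]
t: 30.87
tool_pos: [0.5505, -0.3362, 0.0934]
tool_rot: [2.305, 2.129, 0.001]
contact_force: [0.3, 0.2, 0.3]
opening: 0.0426
grip_force: 0.0
t: 31.28
tool_pos: [0.5493, -0.3354, 0.0912]
tool_rot: [2.308, 2.131, 0.0]
contact_force: [-1.4, 0.5, -0.3]
opening: 0.0427
grip_force: 0.0
```

```bash
python3 -m crank '0 0 -0.02 0;0 0 -0.014 0;0 0 0 0;0 0 0 0;0 0 0 0' | sed -n 2,4p
python3 -m crank '0 0 0 0;0 0 0 0;0 0 0 0;0 0 0 0;0 0 0 0' 0 100 | sed -n 2,6p
python3 -m crank '0 0 0 0;0 0 0 0;0 0 0 0;0 0 0 0;0 0 0 0' | sed -n 2,6p
```

```text
tool_pos: [0.549, -0.3351, 0.0733]
tool_rot: [-2.307, -2.131, 0.0]
contact_force: [-0.3, -0.2, 0.2]
tool_pos: [0.5474, -0.3352, 0.0744]
tool_rot: [-2.305, -2.129, 0.005]
contact_force: [-7.8, 1.2, 5.9]
opening: 0.0089
grip_force: 100.5
tool_pos: [0.5474, -0.3352, 0.0744]
tool_rot: [-2.305, -2.129, 0.004]
contact_force: [-8.1, 1.0, 6.0]
opening: 0.0089
grip_force: 100.5
```

```bash
python3 -m crank '-0.0047 -0.0122 0 -0.0667;-0.0030 -0.0120 0 -0.0667;-0.0042 -0.0116 0 -0.0667;-0.0054 -0.0111 0 -0.0667;-0.0065 -0.0105 0 -0.0667'
python3 - <<'E'
from h import *
c,im,d=cam('scene'); hsv=cv2.cvtColor(im,cv2.COLOR_RGB2HSV).astype(int); H,S,V=[hsv[...,i] for i in range(3)]
P=pts(c,d); m=((H<8)|(H>172))&(S>150)&(P[...,2]>.03)&(P[...,2]<.05)&(P[...,0]>.4)&(P[...,0]<.7)&(abs(P[...,1])<.1); print(m.sum(),P[m].mean(0))
E
```

```text
t: 32.95
tool_pos: [0.5387, -0.3638, 0.0745]
tool_rot: [2.782, 1.456, 0.004]
contact_force: [6.0, 1.3, -0.9]
opening: 0.009
grip_force: 99.6
6 [0.4632945  0.02418442 0.03866399]
```

Pointer moved from about 0.449 to 0.463, as expected for 28°. Continuing the stroke.

```bash

python3 -m crank '-0.0076 -0.0097 0 -0.0667;-0.0086 -0.0089 0 -0.0667;-0.0095 -0.0079 0 -0.0667;-0.0102 -0.0069 0 -0.0667;-0.0109 -0.0058 0 -0.0667' | sed -n 2,5p
python3 -m crank '-0.0115 -0.0046 0 -0.0667;-0.0119 -0.0034 0 -0.0667;-0.0122 -0.0021 0 -0.0667;-0.0123 -0.0009 0 -0.0667;-0.0123 0.0004 0 -0.0667' | sed -n 2,5p
python3 -m crank '-0.0122 0.0017 0 -0.0667;-0.0120 0.0030 0 -0.0667;-0.0116 0.0042 0 -0.0667;-0.0111 0.0054 0 -0.0667;-0.0105 0.0065 0 -0.0667' | sed -n 2,5p
python3 -m crank '-0.0097 0.0076 0 -0.0667;-0.0089 0.0086 0 -0.0667;-0.0079 0.0095 0 -0.0667;-0.0069 0.0102 0 -0.0667;-0.0058 0.0109 0 -0.0667' | sed -n 2,5p
python3 -m crank '0 0 0 0;0 0 0 0;0 0 0 0;0 0 0 0;0 0 0 0' 
cat > ptr.py <<'E'
from h import *
c,im,d=cam('scene'); hsv=cv2.cvtColor(im,cv2.COLOR_RGB2HSV).astype(int); H,S,V=[hsv[...,i] for i in range(3)]
P=pts(c,d); m=((H<8)|(H>172))&(S>150)&(P[...,2]>.03)&(P[...,2]<.05)&(P[...,0]>.4)&(P[...,0]<.7)&(abs(P[...,1])<.1); print('ptr',m.sum(),P[m].mean(0))
m=(H>45)&(H<90)&(S>100)&(P[...,2]>.028)&(P[...,2]<.05)&(P[...,0]>.55)&(P[...,0]<.7)&(abs(P[...,1])<.1); print('flag',m.sum(),P[m].mean(0))
E
python3 ptr.py
```

```text
tool_pos: [0.5165, -0.3847, 0.0745]
tool_rot: [3.06, 0.686, 0.009]
contact_force: [11.0, -3.6, -6.5]
opening: 0.009
tool_pos: [0.4866, -0.3916, 0.0746]
tool_rot: [3.132, -0.132, 0.013]
contact_force: [12.5, -9.3, -9.6]
opening: 0.0091
tool_pos: [0.4574, -0.3823, 0.0745]
tool_rot: [2.99, -0.94, 0.016]
contact_force: [12.1, -15.7, -11.7]
opening: 0.0089
tool_pos: [0.4369, -0.3597, 0.0745]
tool_rot: [2.645, -1.683, 0.018]
contact_force: [7.6, -18.2, -11.9]
opening: 0.0091
t: 35.08
tool_pos: [0.4365, -0.3589, 0.0745]
tool_rot: [2.649, -1.681, 0.013]
contact_force: [5.3, -14.7, -9.0]
opening: 0.0088
grip_force: 100.4
ptr 4 [0.52813205 0.02149858 0.03831485]
flag 5 [0.60949231 0.03549318 0.03597867]
```

```bash

python3 -m crank '0 0 0 0;0 0 0 0;0 0 0 0;0 0 0 0;0 0 0 0' 50 | sed -n 2,6p
python3 -m crank '0 0 0.02 0;0 0 0.03 0;0 0 0.03 0;0 0 0.02 0;0 0 0 0' | sed -n 2,5p
for i in 1 2 3 4 5; do python3 -m crank '0.009 0.0016 0 0.0667;0.009 0.0016 0 0.0667;0.009 0.0016 0 0.0667;0.009 0.0016 0 0.0667;0.009 0.0016 0 0.0667' | sed -n 2,3p; done
python3 -m crank '0 0 0 0;0 0 0 0;0 0 0 0;0 0 0 0;0 0 0 0' | sed -n 2,6p
python3 ptr.py
```

```text
tool_pos: [0.4356, -0.3548, 0.0739]
tool_rot: [-2.656, 1.678, -0.0]
contact_force: [0.6, 0.1, -1.1]
opening: 0.0425
grip_force: 0.0
tool_pos: [0.437, -0.3564, 0.1275]
tool_rot: [2.654, -1.678, 0.009]
contact_force: [1.0, 0.2, 0.1]
opening: 0.0427
tool_pos: [0.4579, -0.3507, 0.1231]
tool_rot: [-3.001, 0.926, 0.001]
tool_pos: [0.4804, -0.3467, 0.1231]
tool_rot: [-3.139, 0.118, 0.001]
tool_pos: [0.5029, -0.3427, 0.1231]
tool_rot: [-3.062, -0.699, 0.001]
tool_pos: [0.5254, -0.3387, 0.123]
tool_rot: [-2.776, -1.468, 0.001]
tool_pos: [0.5478, -0.3347, 0.123]
tool_rot: [-2.301, -2.137, 0.0]
tool_pos: [0.5477, -0.3351, 0.1237]
tool_rot: [-2.309, -2.13, 0.0]
contact_force: [-0.0, -0.3, 0.8]
opening: 0.0425
grip_force: 0.0
ptr 3 [0.52840207 0.02671505 0.03728938]
flag 5 [0.6095397  0.0355406  0.03594477]
```

```bash

python3 -m crank '0 0 -0.03 0;0 0 -0.04 0;0 0 -0.03 0;0 0 0 0;0 0 0 0' | sed -n 2,4p
python3 -m crank '0 0 0 0;0 0 0 0;0 0 0 0;0 0 0 0;0 0 0 0' 0 100 | sed -n 2,6p
python3 -m crank '-0.0027 -0.0122 0 -0.0667;-0.0030 -0.0120 0 -0.0667;-0.0042 -0.0116 0 -0.0667;-0.0054 -0.0111 0 -0.0667;-0.0065 -0.0105 0 -0.0667' | sed -n 2,6p
python3 -m crank '-0.0076 -0.0097 0 -0.0667;-0.0086 -0.0089 0 -0.0667;-0.0095 -0.0079 0 -0.0667;-0.0102 -0.0069 0 -0.0667;-0.0109 -0.0058 0 -0.0667' | sed -n 2,5p
python3 -m crank '-0.0115 -0.0046 0 -0.0667;-0.0119 -0.0034 0 -0.0667;-0.0122 -0.0021 0 -0.0667;-0.0123 -0.0009 0 -0.0667;-0.0123 0.0004 0 -0.0667' | sed -n 2,5p
python3 -m crank '-0.0122 0.0017 0 -0.0667;-0.0120 0.0030 0 -0.0667;-0.0116 0.0042 0 -0.0667;-0.0111 0.0054 0 -0.0667;-0.0105 0.0065 0 -0.0667' | sed -n 2,5p
python3 -m crank '-0.0097 0.0076 0 -0.0667;-0.0089 0.0086 0 -0.0667;-0.0079 0.0095 0 -0.0667;0 0 0 0;0 0 0 0' | sed -n 2,5p
python3 ptr.py; python3 - <<'E'
from h import *
for n in('scene','wrist','side'):
    c,im,d=cam(n); np.savez('e_'+n+'.npz',im=im,d=d,**c); save('e_'+n,im)
a=np.load('e_scene.npz')['im'][140:290,200:420]; b=np.load('e_side.npz')['im'][160:270,260:420]
save('e_crop',np.vstack([cv2.resize(a,(528,360)),cv2.resize(b,(528,240))[:240]]))
E
```

```text
tool_pos: [0.5468, -0.3342, 0.0715]
tool_rot: [-2.305, -2.128, 0.001]
contact_force: [-0.1, -0.6, 0.7]
tool_pos: [0.5475, -0.3352, 0.0754]
tool_rot: [-2.309, -2.128, 0.001]
contact_force: [-4.9, 1.9, 4.7]
opening: 0.009
grip_force: 98.5
tool_pos: [0.5392, -0.3633, 0.0755]
tool_rot: [2.782, 1.455, 0.007]
contact_force: [5.3, 4.3, -0.3]
opening: 0.0089
grip_force: 97.3
tool_pos: [0.5171, -0.3845, 0.0755]
tool_rot: [3.061, 0.683, 0.012]
contact_force: [13.1, -2.2, -5.9]
opening: 0.0084
tool_pos: [0.4873, -0.3917, 0.0755]
tool_rot: [3.131, -0.135, 0.017]
contact_force: [15.0, -9.4, -10.4]
opening: 0.0091
tool_pos: [0.4579, -0.3828, 0.0755]
tool_rot: [2.989, -0.943, 0.02]
contact_force: [12.6, -15.3, -12.9]
opening: 0.009
tool_pos: [0.4435, -0.3699, 0.0755]
tool_rot: [2.807, -1.396, 0.017]
contact_force: [6.0, -13.8, -10.1]
opening: 0.0088
ptr 5 [0.60078172 0.01358145 0.03766919]
flag 2 [0.60748144 0.0386139  0.03720479]
```

View pics/e_crop.png

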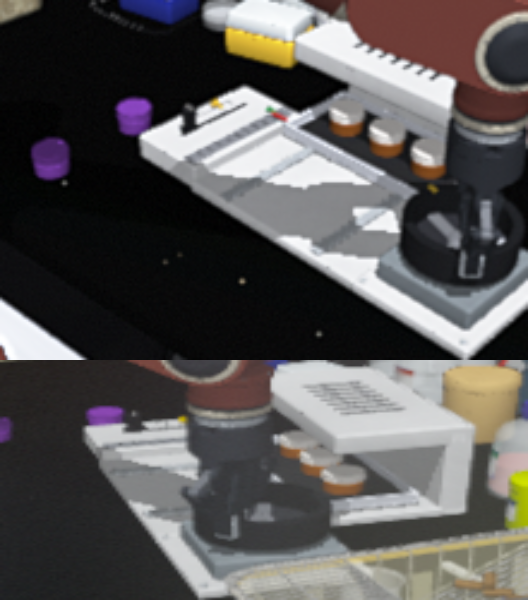

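Jars upright under the hood; pointer is ~8.5 mm short of the flag both by image and by turned angle, so 16.5° more.

```bash

python3 -m crank '-0.0069 0.0102 0 -0.0667;-0.0058 0.0109 0 -0.0667;-0.0036 0.0085 0 -0.05;0 0 0 0;0 0 0 0' | sed -n 2,5p
python3 -m crank '0 0 0 0;0 0 0 0;0 0 0 0;0 0 0 0;0 0 0 0' 50 | sed -n 2,6p
python3 -m crank '0 0 0.02 0;0 0 0.03 0;0 0 0.04 0;0 0 0.05 0;0 0 0.06 0' | sed -n 2,5p
for i in 1 2 3 4 5; do python3 -m crank '0 0.02 0.01 0.0667;0 0.02 0.01 0.0667;0 0.02 0.01 0.0667;0 0.02 0.01 0.0667;0 0.02 0.01 0.0667' | sed -n 2,3p; done
python3 ptr.py
```

```text
tool_pos: [0.4349, -0.3557, 0.0755]
tool_rot: [2.578, -1.784, 0.018]
contact_force: [4.9, -17.1, -10.6]
opening: 0.009
tool_pos: [0.4337, -0.3505, 0.0742]
tool_rot: [2.587, -1.782, 0.001]
contact_force: [-0.1, 0.3, -0.2]
opening: 0.043
grip_force: 0.0
tool_pos: [0.4328, -0.3497, 0.174]
tool_rot: [-2.587, 1.782, 0.004]
contact_force: [0.9, -0.2, 0.4]
opening: 0.0429
tool_pos: [0.4336, -0.3001, 0.2]
tool_rot: [2.963, -1.044, 0.001]
tool_pos: [0.4335, -0.25, 0.225]
tool_rot: [3.132, -0.241, 0.001]
tool_pos: [0.4334, -0.1999, 0.2499]
tool_rot: [3.087, 0.579, 0.001]
tool_pos: [0.4334, -0.1499, 0.275]
tool_rot: [2.832, 1.358, 0.001]
tool_pos: [0.4333, -0.0999, 0.2999]
tool_rot: [2.384, 2.045, 0.001]
ptr 4 [0.61148491 0.01918791 0.03624365]
flag 4 [0.60936148 0.03691818 0.03606787]
```

```bash

for i in 1 2 3; do python3 -m crank '0.0086 0.0248 -0.004 0.0696;0.0086 0.0248 -0.004 0.0696;0.0086 0.0248 -0.004 0.0696;0.0086 0.0248 -0.004 0.0696;0.0086 0.0248 -0.004 0.0696' | sed -n 2,3p; done
python3 -m crank '0 0 0 0;0 0 0 0;0 0 0 0;0 0 0 0;0 0 0 0'
cat > m4.py <<'E'
from h import *; import sys
f=sys.argv[1]
c,im,d=cam('wrist'); save(f,im); P=pts(c,d); hsv=cv2.cvtColor(im,cv2.COLOR_RGB2HSV).astype(int); H,S,V=[hsv[...,i] for i in range(3)]
v,u=np.mgrid[0:400,0:640]; x=np.array([.9966,-.082,0]); o={}
near=(P[...,2]>.025)&(P[...,2]<.055)&(P[...,0]>.4)&(P[...,0]<.68)&(P[...,1]>-.02)&(P[...,1]<.16)
for n,m,h in (('red',((H<8)|(H>172))&(S>130)&near,.039),('green',(H>45)&(H<90)&(S>100)&near,.036),('yel',(H>18)&(H<38)&(S>110)&near,.037),('grip',(V<70)&(P[...,2]>.064)&(P[...,2]<.077)&(abs(P[...,1]-.085)<.02)&(P[...,0]<.62)&(P[...,0]>.45),.070)):
    if m.sum()<3: print(n,'none'); continue
    o[n]=ray(c,u[m].mean(),v[m].mean(),h); print(n,m.sum(),(u[m].mean().round(),v[m].mean().round()),o[n].round(4))
print('red-green',(o['red']-o['green'])@x,'grip-yel',(o['grip']-o['yel'])@x)
E
python3 m4.py w4
```

```text
tool_pos: [0.455, -0.0382, 0.2892]
tool_rot: [1.746, 2.611, 0.0]
tool_pos: [0.4766, 0.0239, 0.2792]
tool_rot: [0.976, 2.985, -0.0]
tool_pos: [0.4981, 0.0858, 0.2692]
tool_rot: [0.134, 3.138, -0.0]
t: 46.68
tool_pos: [0.4979, 0.0848, 0.2691]
tool_rot: [0.143, 3.138, -0.0]
contact_force: [-0.1, 0.2, -0.1]
opening: 0.0425
grip_force: 0.0
red 30 (np.float64(275.0), np.float64(268.0)) [0.611  0.0239 0.039 ]
green 46 (np.float64(288.0), np.float64(265.0)) [0.6112 0.0387 0.036 ]
yel 83 (np.float64(341.0), np.float64(228.0)) [0.571 0.103 0.037]
grip 145 (np.float64(321.0), np.float64(172.0)) [0.4983 0.0867 0.07  ]
red-green 0.0010679079847302779 grip-yel -0.0710460325364119
```

View pics/w4.png

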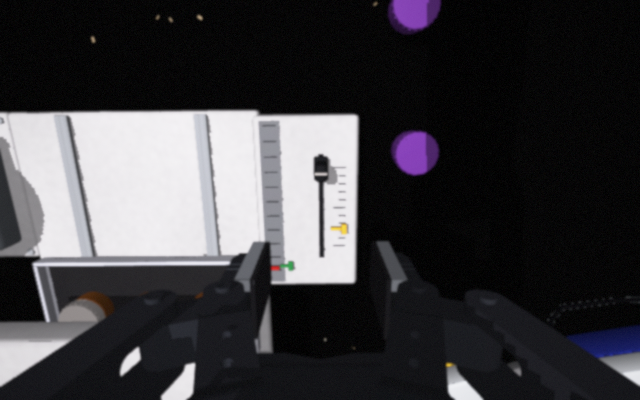

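Pointer and flag are level at (275,268) and (288,265), about 1 mm apart. The slider grip is at (321,172) and the clip at (341,228), so it needs +71 mm.

```bash

python3 -m crank '0.002 0.002 -0.07 0;0 0 -0.08 0;0 0 -0.08 0;0 0 -0.08 0;0 0 -0.05 0' | sed -n 2,4p
python3 -m crank '0 0 -0.03 0;0 0 -0.03 0;0 0 -0.03 0;0 0 0 0;0 0 0 0' | sed -n 2,4p
python3 -m crank '0 0 0 0;0 0 0 0;0 0 0 0;0 0 0 0;0 0 0 0' 0 30
```

```text
tool_pos: [0.4964, 0.086, 0.0845]
tool_rot: [-0.141, -3.133, 0.001]
contact_force: [-0.0, 0.6, -0.3]
tool_pos: [0.4983, 0.0861, 0.0432]
tool_rot: [-0.141, -3.137, 0.0]
contact_force: [0.1, 0.6, 0.3]
t: 47.98
tool_pos: [0.5001, 0.0851, 0.0455]
tool_rot: [0.138, 3.136, -0.005]
contact_force: [-1.8, -5.6, 3.1]
opening: 0.0116
grip_force: 33.6
```

```bash

python3 -m crank '0.0177 -0.0015 0 0;0.0177 -0.0015 0 0;0.0177 -0.0014 0 0;0.0177 -0.0014 0 0;0.0177 -0.0014 0 0' | sed -n 2,5p
python3 -m crank '0.0177 -0.0015 0 0;0.0177 -0.0015 0 0;0.0177 -0.0014 0 0;0 0 0 0;0 0 0 0' | sed -n 2,5p
python3 -m crank '0 0 0 0;0 0 0 0;0 0 0 0;0 0 0 0;0 0 0 0' 50 | sed -n 2,6p
python3 -m crank '0 0 0.03 0;0 0 0.05 0;0 0 0.08 0;0 0 0.08 0;0 0 0.08 0' | sed -n 2p
python3 -m crank '-0.04 0 0.03 0;-0.04 0 0.03 0;-0.04 0 0.03 0;-0.02 0 0 0;0 0 0 0' | sed -n 2p
python3 -m crank '0 0 0 0;0 0 0 0;0 0 0 0;0 0 0 0;0 0 0 0' | sed -n 2,4p
python3 m4.py w5; python3 jars.py
```

```text
tool_pos: [0.5443, 0.0815, 0.0455]
tool_rot: [0.139, 3.137, -0.004]
contact_force: [-3.0, -5.4, 4.3]
opening: 0.011
tool_pos: [0.5718, 0.0792, 0.0456]
tool_rot: [0.139, 3.134, -0.004]
contact_force: [1.3, -6.4, 2.0]
opening: 0.0116
tool_pos: [0.5696, 0.0809, 0.0438]
tool_rot: [-0.139, -3.138, -0.0]
contact_force: [0.2, 0.0, 0.2]
opening: 0.0425
grip_force: 0.0
tool_pos: [0.569, 0.0808, 0.205]
tool_pos: [0.499, 0.0809, 0.2504]
tool_pos: [0.4999, 0.0806, 0.2481]
tool_rot: [-0.14, -3.137, 0.0]
contact_force: [0.7, -0.8, 0.3]
red 34 (np.float64(276.0), np.float64(275.0)) [0.6112 0.0233 0.039 ]
green 59 (np.float64(290.0), np.float64(272.0)) [0.6112 0.0382 0.036 ]
yel 100 (np.float64(345.0), np.float64(233.0)) [0.571  0.1023 0.037 ]
grip 139 (np.float64(325.0), np.float64(245.0)) [0.5682 0.081  0.07  ]
red-green 0.0012068341348291974 grip-yel -0.0009750860691446674
jar pix [346. 192.] n 64 88 top [ 0.6532 -0.0666  0.0608] ext [0.046 0.043 0.007]
jar pix [362. 201.] n 66 94 top [ 0.6476 -0.1366  0.0609] ext [0.049 0.044 0.007]
jar pix [380. 210.] n 73 108 top [ 0.6415 -0.2051  0.061 ] ext [0.047 0.047 0.006]
jar pix [438. 308.] n 12 0 top None ext None
```

View pics/w5.png

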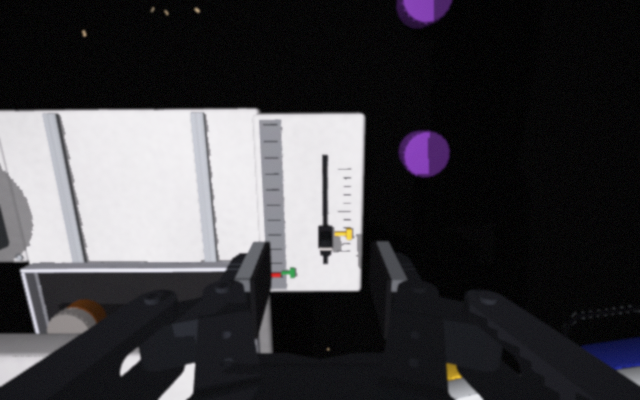

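```bash
python3 - <<'E'
from h import *
a=cv2.imread('pics/w4.png')[145:245,285:365]; b=cv2.imread('pics/w5.png')[205:305,285:365]
cv2.imwrite('pics/gc.png',cv2.resize(np.hstack([a,b]),None,fx=5,fy=5,interpolation=cv2.INTER_CUBIC))
c=ctrl.get_calibration('wrist')
for v in (226,231,234,237,241,245,248): print(v,ray(c,325,v,.07)[:2].round(4),ray(c,325,v,.056)[:2].round(4))
x=np.array([.9966,-.082,0]); print(ray(c,345,233,.037)@x)
E
```

```text
226 [0.5493 0.0822] [0.5542 0.082 ]
231 [0.5544 0.0818] [0.5595 0.0815]
234 [0.5575 0.0815] [0.5627 0.0813]
237 [0.5605 0.0812] [0.5659 0.081 ]
241 [0.5647 0.0809] [0.5703 0.0806]
245 [0.5688 0.0805] [0.5746 0.0802]
248 [0.572  0.0803] [0.5779 0.08  ]
0.5603367190717043
```

View pics/gc.png

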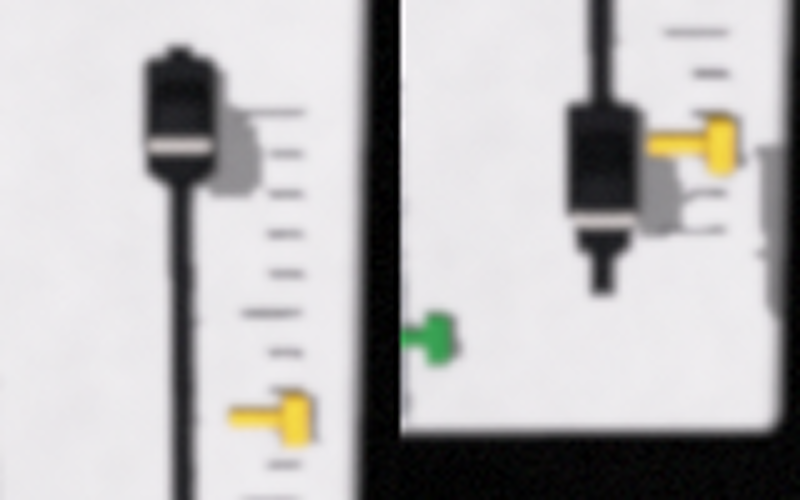

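From this oblique view the heights bias the comparison: the white line lies near v=249 and the clip at v=234. I'll look from straight above to settle it.

```bash

python3 -m crank '0.054 0 0.01 0;0.054 0 0.01 0;0.054 0 0.01 0;0.054 0 0.01 0;0.054 0 0.01 0' | sed -n 2p
python3 -m crank '0 0 0 0;0 0 0 0;0 0 0 0;0 0 0 0;0 0 0 0' | sed -n 2p
python3 m4.py w6; python3 - <<'E'
from h import *
b=cv2.imread('pics/w6.png')[60:210,240:380]
cv2.imwrite('pics/gc2.png',cv2.resize(b,None,fx=4,fy=4,interpolation=cv2.INTER_CUBIC))
E
```

```text
tool_pos: [0.6361, 0.0806, 0.2736]
tool_pos: [0.6339, 0.0807, 0.2738]
red 106 (np.float64(255.0), np.float64(149.0)) [0.6102 0.0142 0.039 ]
green 64 (np.float64(278.0), np.float64(147.0)) [0.6105 0.0384 0.036 ]
yel 97 (np.float64(335.0), np.float64(103.0)) [0.5702 0.1029 0.037 ]
grip 175 (np.float64(313.0), np.float64(107.0)) [0.5718 0.081  0.07  ]
red-green 0.0016397830165438068 grip-yel 0.003405645105681345
```

View pics/gc2.png

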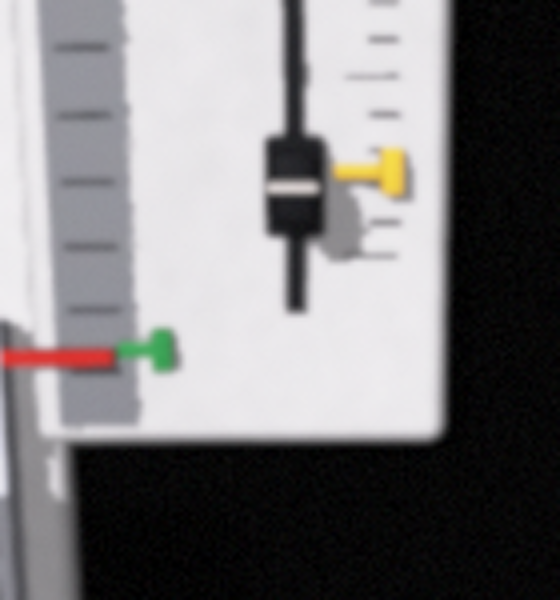

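The slider is 3.4 mm past the clip and the pointer is 1.6 mm from the flag. I'll bring the slider back by 3.4 mm.

```bash

python3 -m crank '-0.0256 0 0 0;-0.0256 0 0 0;-0.0256 0 0 0;-0.0256 0 0 0;-0.0256 0 0 0' | sed -n 2p
python3 -m crank '0 0 -0.07 0;0 0 -0.08 0;0 0 -0.08 0;0 0 -0.08 0;0 0 -0.05 0' | sed -n 2,4p
python3 -m crank '0 0 -0.03 0;0 0 -0.03 0;0 0 -0.03 0;0 0 -0.01 0;0 0 0 0' | sed -n 2,4p
python3 -m crank '0 0 0 0;0 0 0 0;0 0 0 0;0 0 0 0;0 0 0 0' | sed -n 2,4p
python3 -m crank '0 0 0 0;0 0 0 0;0 0 0 0;0 0 0 0;0 0 0 0' 0 30 | sed -n 2,6p
```

```text
tool_pos: [0.5696, 0.0806, 0.274]
tool_pos: [0.5677, 0.0806, 0.0895]
tool_rot: [-0.139, -3.134, 0.0]
contact_force: [-0.6, 0.4, 0.1]
tool_pos: [0.5691, 0.0806, 0.0423]
tool_rot: [-0.139, -3.135, 0.0]
contact_force: [-0.0, -0.0, 0.6]
tool_pos: [0.5713, 0.0806, 0.0447]
tool_rot: [0.14, 3.137, 0.0]
contact_force: [-0.4, 0.1, -1.2]
tool_pos: [0.5708, 0.0793, 0.0442]
tool_rot: [-0.139, -3.138, 0.004]
contact_force: [-1.1, -4.5, 2.9]
opening: 0.0115
grip_force: 33.8
```

```bash

python3 -m crank '-0.0034 0.0003 0 0;-0.0034 0.0003 0 0;0 0 0 0;0 0 0 0;0 0 0 0' | sed -n 2,4p
python3 -m crank '0 0 0 0;0 0 0 0;0 0 0 0;0 0 0 0;0 0 0 0' 50 | sed -n 2,6p
python3 -m crank '0 0 0.03 0;0 0 0.05 0;0 0 0.08 0;0 0 0.08 0;0 0 0.08 0' | sed -n 2p
python3 -m crank '0.03 0 0.03 0;0.03 0 0.03 0;0.03 0 0.03 0;0.03 0 0.03 0;0.01 0 0.02 0' | sed -n 2p
python3 -m crank '0 0 0 0;0 0 0 0;0 0 0 0;0 0 0 0;0 0 0 0' 
python3 m4.py w7; python3 jars.py
```

```text
tool_pos: [0.5679, 0.0795, 0.0442]
tool_rot: [0.139, 3.137, -0.004]
contact_force: [0.6, -4.7, 1.3]
tool_pos: [0.5673, 0.0811, 0.0437]
tool_rot: [-0.139, -3.138, -0.0]
contact_force: [-0.3, 0.5, -0.4]
opening: 0.0429
grip_force: 0.0
tool_pos: [0.5667, 0.0811, 0.205]
tool_pos: [0.634, 0.0809, 0.2755]
t: 55.63
tool_pos: [0.6314, 0.081, 0.2725]
tool_rot: [-0.139, -3.136, 0.0]
contact_force: [0.4, 0.9, 0.2]
opening: 0.0428
grip_force: 0.0
red 106 (np.float64(255.0), np.float64(152.0)) [0.6102 0.0144 0.039 ]
green 63 (np.float64(278.0), np.float64(150.0)) [0.6104 0.0383 0.036 ]
yel 94 (np.float64(335.0), np.float64(106.0)) [0.5701 0.1031 0.037 ]
grip 178 (np.float64(313.0), np.float64(107.0)) [0.569  0.0812 0.07  ]
red-green 0.0016861206502520117 grip-yel 0.0006257677625832463
jar pix [346. 192.] n 65 85 top [ 0.6536 -0.0673  0.061 ] ext [0.041 0.044 0.006]
jar pix [362. 201.] n 67 93 top [ 0.6474 -0.1367  0.0612] ext [0.05  0.045 0.007]
jar pix [380. 210.] n 72 111 top [ 0.6412 -0.2054  0.0609] ext [0.048 0.046 0.007]
jar pix [438. 308.] n 12 0 top None ext None
```

Slider is now 0.6 mm from the clip and the pointer 1.7 mm from the flag. All three jars are upright in the tray and the arm is clear, so I'm handing in.

```bash
python3 -c "
from station import ctrl
print(ctrl.finish_job())"
```

```text
the job is handed in; nothing more can be done
None
```

The job is handed in, but the judge gave no verdict: by my last look the three amber jars stand upright in the wound-in tray, the red pointer is about 1.7 mm from the green flag, and the lamp slider is about 0.6 mm from the yellow clip.

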